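# Load a board carrier under the fixture's spring clip

### The job

Load the blue board carrier that lies in the inspection fixture's channel into its place: press the orange pad of the spring clip down with one fingertip so that its steel nose lifts, and keep it down while your other fingertip pushes the carrier along its channel, under the nose, fully home against the end stop. Then let go, so that the clip closes onto the carrier, and move clear. Only press and push: do not lift the carrier, do not let the clip go before the carrier is home, and leave the spare carrier, the loupe and the screw jar alone.

Things in the scene. Friction and masses are not known exactly. Their poses are not given: they have to be found in the camera images.
- fixture: Low fixture fixed to the bench, base 225 x 125 x 10 mm. x = push direction, y towards the clip's orange pad, z up. Origin on the bench, under the centre of the carrier's home. On it a channel along x, centred on y = 0: flat bed 20 mm above the bench, x -170 to +30 mm, between rails 6 mm high (inner faces y = +-23.5 mm, 6 mm wide). The bed's block spans y -32 to +42 mm.
- stop (a point): Middle of the face of the steel end stop, a bar 6 mm high across the far end of the channel, at x = +30 mm in the fixture, 3 mm above the bed. At home the carrier's front face touches it.
- carrier: Part to load: loose blue anodised plate 60 (x) x 44 x 8 mm, about 80 g, green circuit board on its rear (-x) half with parts up to 3 mm high, front half bare. Lies on the bed with 1.5 mm side play, its centre 40 to 70 mm before home. Origin at the centre of its underside, x along the fixture's x. Push on its upright rear face, 30 mm behind the origin. Home: x = 0 in the fixture.
- clip (a joint): Angle (rad) of the spring clip, a rocker on a shaft along the fixture's x at y = +36 mm, 29 mm above the bench. 0 = rest, nose down, blocking the channel; grows as the pad is pressed: 0.185 = nose on the carrier's top, above 0.24 = clear above the carrier, 0.38 = hard stop. A spring returns it; at the pad's middle it takes about 2.5 N to start, 6 N at 0.32.
- press_pad (a point): Orange strip, 125 (x) x 18 x 5 mm, on the clip. The point is the centre of its top face. In the fixture it spans x -140 to -15 mm, so a fingertip can slide along it. At rest it slopes up away from the channel by 0.32 rad, middle at y = +64 mm, 33 mm above the bench; pressed to 0.32 it is level, middle at y = +64, top 23.5 mm above the bench (at 0.38: 22 mm).
- clip_nose (a point): Middle of the underside of the clip's steel nose, over the channel's middle, on an arm from the pad's side. The nose is 20 mm (x) x 12 mm; in the fixture it spans x 0 to +20 mm, y -8 to +4 mm. At rest its underside is 2 mm above the bed and its upright front at x = 0 stops the carrier. Its top is 34 mm above the bench at rest, about 48 mm when lifted.
- spare_carrier: Bystander: a second blue carrier with a green board, 60 x 44 x 8 mm, loose on the bench beside the fixture. Origin at the centre of its underside.
- loupe: Bystander: small white standing magnifier, 40 mm across, 46 mm high, loose on the bench. Origin at the centre of its underside.
- screw_jar: Bystander: small amber jar with a white cap, 42 mm across, 45 mm high, loose on the bench. Origin at the centre of its underside.
There are look-alikes about, which are no part of the job. Leave any purple or red look-alike of the carrier alone.

How it is judged:
By the outcome, as a careful person would: the job done as asked, in the order asked, and still so for the second after the job is handed in, with the robot touching nothing.
It also fails if it takes over 40 s, if anything falls off the work surface, if the arm or the gripper's body presses on something with over 40 N, if the wrist force passes 120 N, or if a joint passes its speed limit or range.

### The arm

A 6-joint arm with a two-finger parallel gripper is mounted at the origin on the work surface. World frame = base frame: x ahead of the robot, y to its left, z up, the work surface at z = 0. Lengths are in m, angles in rad, forces in N, time in s.
With the tool pointing down it reaches from about 0.425 to 0.95 m from the base axis. Payload 3.5 kg.
Tool frame: the origin (TCP) lies between the finger pads; the fingertips stand 14 mm ahead of it and the grasp point (between the pads) lies 5 mm behind it (ctrl.tip_extent is the distance from the TCP to the fingertips, in m); x points along the fingers, z is the direction in which the jaws open and shut, and the axes are right-handed (so a half turn about x gives the same grasp; the last joint's range is limited). The gripper opens to 85 mm and grips with 20 to 120 N. Pads are 22 mm wide; open, the fingers measure 114 mm over their backs; the gripper's body (76 mm by 85 mm) begins 54 mm behind the grasp point. The pads swing forward as they close: fully open they stand 13 mm farther back than shut.
Start: joints at [1.098, 0.286, 1.577, -0, 1.279, -0.15], TCP at [0.214, 0.64, 0.245] pointing down, gripper open.
Joint ranges: [-2.77, 2.77], [-0.9, 2.22], [0.21, 2.48], [-1.53, 4.67], [0.24, 2.81], [-2.84, 2.84]. Speed limits (rad/s): [2.79, 2.79, 3.14, 3.14, 3.14, 3.14].

### API

Orientations are given as a unit quaternion [x, y, z, w].
In Python, from plant import ctrl gives the robot as it stands.
- The arm moves only by the tool move_arm, never from a script. Its argument "commands" is one flat list of numbers, 4 for each row, row after row: the shift along the tool's x, y, z in units of 25 mm (1.0 is 25 mm), then the turn about the tool's x in units of 5 degrees (1.0 is 5 degrees). A call has 1 to 20 rows; each row shifts and turns the commanded pose from where the row before left it, along the tool's axes as they then stand; what a row does not reach is not made up. A row lasts 1/8 s, in which the tool goes at most 62.5 mm and 10.7 degrees, less where a joint would pass 70% of its speed; a pose out of reach is approached as far as the arm can. A call is refused whole if a number of a shift passes 1 or a number of a turn 1, either way. A call with a gripper value outside its range is refused whole. "jaw" is the finger opening in mm, from 0 to 85.4, set as the call begins (left out, the last holds). The fingers move at their own pace and stop on an object; "force" is the grip in N (left out, the last holds). Time passes only in rows, so rows that do not move let the fingers close. It gives the time, the measured TCP pose, the force and the opening at its end, in the units of the state.
- ctrl.get_state(): the state, without advancing time (a new reading comes with each control period).
- ctrl.read_camera(name): name is "scene" or "top"; returns the picture (420x560x3 uint8, red, green, blue); there is no depth.
- ctrl.get_calibration(name): a dict with "camera_matrix" (3x3 intrinsics, pixels), "camera_from_world" (4x4, takes a point from world to camera coordinates). Camera axes: x right, y down, z forward; pixel columns grow to the right and rows downward; lengths in m; the calibration is good to about 2 mm. A picture is of the moment at which its call begins. get_calibration takes no time and is no camera call.
- ctrl.sign_off(): hands the job in, once; it reports no verdict.
The state is a dict: "time": time; "qpos": joint angles; "dq": joint speeds; "joint_efforts": joint torques, N m; "eef_pos": TCP position; "tcp_rot": TCP orientation; "contact_force": force on the tool from outside, world axes, zero at the start; "wrist_torque": the same for the moment, N m; "opening": opening from 0.0 (shut) to 1.0 (fully open).
Only numpy, scipy, OpenCV 4.12 (cv2) and the standard library are available. Lean on these libraries where they do the work, as an engineer would, in place of code of your own. Each camera call takes 0.05 s, during which the arm holds its last target.

## Working session

There is one attempt and no reset: what is moved stays moved. The work goes in short steps, Python scripts to look and compute and a tool call to move; the robot and the scene stay as the last step left them, time stands still between calls to the robot, and variables do not carry over. Pictures are saved under pics/ and viewed, and the job is handed in when it is done.

Besides the shell and the picture viewer there is one more tool, called after ">>>" by a JSON object that holds its "api" and its "payload". move_arm: Moves the arm, as the interface text tells. Its arguments: {"type":"object","properties":{"commands":{"type":"array"},"jaw":{"type":"number"},"force":{"type":"number"}},"required":["commands"]}

```bash
mkdir -p pics; ls
python3 - <<'E'
from plant import ctrl
import cv2,numpy as np
for n in("scene","top"):
    im=ctrl.read_camera(n); cv2.imwrite(f"pics/{n}0.png",im[:,:,::-1])
    c=ctrl.get_calibration(n); print(n,np.round(c["camera_matrix"],1).tolist(),np.round(c["camera_from_world"],4).tolist())
print(ctrl.get_state(), ctrl.tip_extent)
E
```

```text
pics
scene [[448.6, 0.0, 283.0], [0.0, 448.6, 214.1], [0.0, 0.0, 1.0]] [[0.7305, 0.6829, -0.008, -0.3863], [0.5887, -0.6355, -0.4995, -0.3017], [-0.3462, 0.3602, -0.8662, 1.0866], [0.0, 0.0, 0.0, 1.0]]
top [[463.3, 0.0, 277.8], [0.0, 463.3, 204.3], [0.0, 0.0, 1.0]] [[0.0064, -0.9999, -0.0079, 0.0096], [-0.9922, -0.0054, -0.1246, 0.5684], [0.1246, 0.0086, -0.9922, 0.7422], [0.0, 0.0, 0.0, 1.0]]
{'time': 0.1, 'qpos': array([ 1.09802140e+00,  2.87129014e-01,  1.57801067e+00, -1.22151325e-05,
        1.27858036e+00, -1.50004474e-01]), 'dq': array([ 6.53374199e-04, -1.53632179e-03, -2.72323387e-03,  3.75584644e-05,
       -1.25193783e-03,  1.75456412e-03]), 'joint_efforts': array([ 1.29260529e-04, -4.07297194e+01, -2.93699294e+01, -1.60328332e-04,
        3.44754095e-03,  6.34180878e-06]), 'eef_pos': array([0.21383037, 0.63965451, 0.24406161]), 'tcp_rot': array([-0.41350781,  0.57451189,  0.41281381,  0.57317723]), 'contact_force': array([ 0.40569875, -0.3727564 ,  0.18674844]), 'wrist_torque': array([ 0.00532439, -0.02784976, -0.00846136]), 'opening': 1.0006819174403487} 0.014
```

View pics/scene0.png

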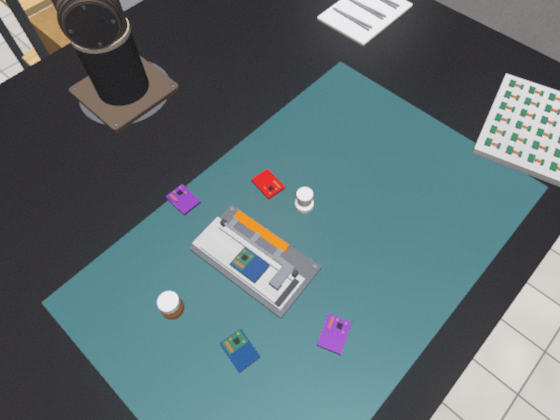

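View pics/top0.png

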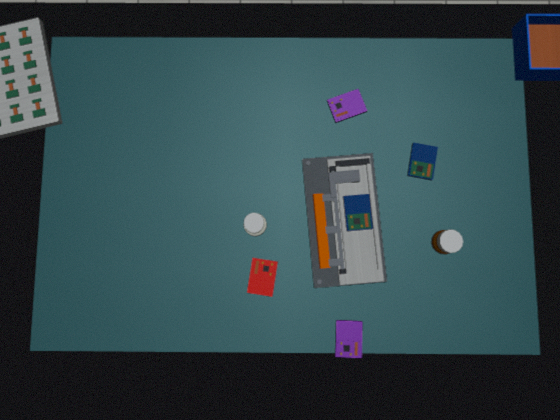

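Run:
```python
import cv2
a=cv2.imread("pics/top0.png")[140:300,290:400]; cv2.imwrite("pics/topc.png",cv2.resize(a,None,fx=3.7,fy=3.7,interpolation=cv2.INTER_CUBIC))
a=cv2.imread("pics/scene0.png")[200:320,185:325]; cv2.imwrite("pics/scenec.png",cv2.resize(a,None,fx=5,fy=5,interpolation=cv2.INTER_CUBIC))
```

```text
(no output)
```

View pics/topc.png

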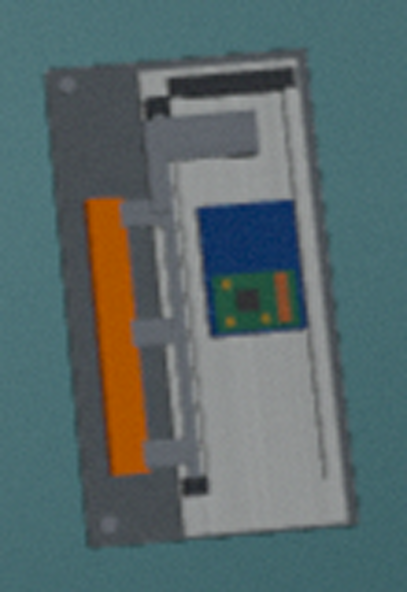

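View pics/scenec.png

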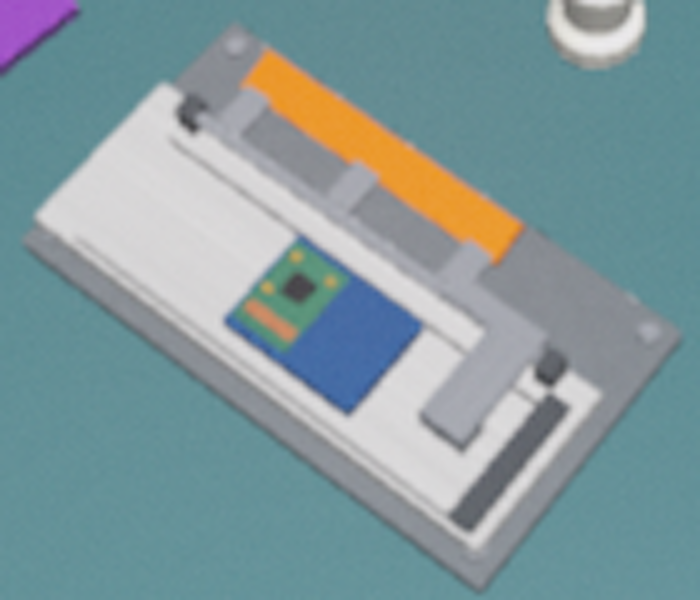

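```bash
cat > h.py <<'E'
import numpy as np, cv2
from plant import ctrl
from scipy.optimize import least_squares
C={n:ctrl.get_calibration(n) for n in("scene","top")}
def proj(n,P):
    P=np.atleast_2d(P);T=np.array(C[n]["camera_from_world"]);K=np.array(C[n]["camera_matrix"])
    q=(T[:3,:3]@P.T+T[:3,3:]);q=K@q;return (q[:2]/q[2]).T
def f2w(p,F):
    p=np.atleast_2d(p);c,s=np.cos(F[2]),np.sin(F[2])
    return np.c_[F[0]+c*p[:,0]-s*p[:,1],F[1]+s*p[:,0]+c*p[:,1],p[:,2]]
E
python3 - <<'E'
from h import *
t=lambda L:np.array(L)/3.7+[290,140]-0.36
s=lambda L:np.array(L)/5+[185,200]-0.4
pad=np.array([[-15,72.54,35.8],[-15,55.46,30.2],[-140,55.46,30.2],[-140,72.54,35.8]])/1e3
padT=t([(85,199),(122,198),(148,473),(112,476)])
padS=s([(522,228),(498,262),(245,85),(268,50)])
carT=t([(197,209),(294,201),(307,328),(213,336)])
carS=s([(422,325),(350,413),(226,322),(301,236)])
blkT=t([(184,540),(354,525)]); blk=np.array([[-170,42,20],[-170,-32,20]])/1e3
def car(x,y,w): return f2w(np.array([[30,22,28],[30,-22,28],[-30,-22,28],[-30,22,28]])/1e3,[x,y,w])
def res(p,o=False):
    F=p[:3]; cw=car(*p[3:6]); cw=f2w(cw,F)
    pw=f2w(pad,F); bw=f2w(blk,F)
    return np.concatenate([proj("top",pw)-padT,proj("scene",pw)-padS,proj("top",cw)-carT,proj("scene",cw)-carS,proj("top",bw)-blkT])
r=least_squares(lambda p:res(p).ravel(),[0.55,-.15,0.05,-.05,0,0])
print(np.round(r.x,4)); print(np.round(res(r.x),1).tolist())
for n in C:
    T=np.array(C[n]["camera_from_world"]);print(n,-T[:3,:3].T@T[:3,3])
E
```

```text
[ 0.6088 -0.1172  0.091  -0.051  -0.0008  0.0051]
[[0.5, -0.1], [0.4, -0.2], [0.6, -0.4], [0.4, -0.3], [-0.2, -1.3], [-1.0, -0.2], [-1.1, -0.4], [-0.3, -0.9], [0.3, -1.1], [-0.1, -1.3], [0.5, -0.5], [-0.2, -0.3], [0.2, -0.8], [-0.6, -0.5], [-1.0, -0.9], [-0.6, -0.9], [0.0, -1.2], [-1.9, -0.9]]
scene [ 0.83598484 -0.3193079   0.78748962]
top [0.47141456 0.00628351 0.80727713]
```

```bash
cat >> h.py <<'E'
from scipy.spatial.transform import Rotation as R
F=np.array([0.6088,-0.1172,0.091])
def rep(target_f, yaw=F[2]):
    s=ctrl.get_state();M=R.from_quat(s["tcp_rot"]).as_matrix();p=np.array(s["eef_pos"])
    w=f2w(np.array(target_f),F)[0]
    d=M.T@(w-p)/0.025
    zy=np.array([-np.sin(yaw),np.cos(yaw),0])
    out=[]
    for sg in(1,-1):
        b=M.T@(sg*zy); out.append(np.degrees(np.arctan2(-b[1],b[2]))/5)
    pf=f2w([p-[F[0],F[1],0]],[0,0,-F[2]])[0]
    print("t",round(s["time"],2),"tcp_f mm",np.round(pf*1e3,1),"d(tool units)",np.round(d,2),"turn units",np.round(out,2),"force",np.round(s["contact_force"],1),"open",round(s["opening"],3),"q",np.round(s["qpos"],2))
    return M,d
E
python3 - <<'E'
from h import *
M,d=rep([-.099,.032,.11]);print(np.round(M,3))
E
```

```text
t 0.1 tcp_f mm [-324.6  789.6  244.1] d(tool units) [  5.41 -20.45 -24.11] turn units [-4.74 31.26] force [ 0.4 -0.4  0.2] open 1.001 q [ 1.1   0.29  1.58 -0.    1.28 -0.15]
[[-0.001 -0.948  0.317]
 [-0.002  0.317  0.948]
 [-1.     0.    -0.002]]
```

>>> {"api": "move_arm", "payload": {"commands": [0, -0.82, -0.96, 0, 0, -0.82, -0.96, 0, 0, -0.82, -0.96, 0, 0, -0.82, -0.96, 0, 0, -0.82, -0.96, 0, 0, -0.82, -0.96, 0, 0, -0.82, -0.96, 0, 0, -0.82, -0.96, 0, 0, -0.82, -0.96, 0, 0, -0.82, -0.96, 0, 0, -0.82, -0.96, 0, 0, -0.82, -0.96, 0, 0, -0.82, -0.96, 0, 0, -0.82, -0.96, 0, 0, -0.82, -0.96, 0, 0, -0.82, -0.96, 0, 0, -0.82, -0.96, 0, 0, -0.82, -0.96, 0, 0, -0.82, -0.96, 0, 0, -0.82, -0.96, 0], "jaw": 55}}

```text
time: 2.6
eef_pos: [0.4506, 0.0539, 0.2449]
tcp_rot: [-0.413, 0.574, 0.413, 0.574]
contact_force: [0.1, 0.4, -0.8]
opening: 0.642
```

>>> {"api": "move_arm", "payload": {"commands": [0, -0.82, -0.96, 0, 0, -0.82, -0.96, 0, 0, -0.82, -0.96, 0, 0, -0.82, -0.96, 0, 0, -0.82, -0.96, 0, 0.7, 0, 0, -0.95, 0.7, 0, 0, -0.95, 0.7, 0, 0, -0.95, 0.7, 0, 0, -0.95, 0.7, 0, 0, -0.95, 0, 0, 0, 0, 0, 0, 0, 0]}}

```text
time: 4.1
eef_pos: [0.51, -0.0916, 0.1583]
tcp_rot: [0.522, -0.477, -0.522, -0.477]
contact_force: [0.2, -0.1, 0.1]
opening: 0.642
```

Run:
```python
from h import *
M,d=rep([-.099,.032,.06]);print(np.round(M,3))
for n in("scene","top"):
    im=ctrl.read_camera(n)[:,:,::-1]
    c=im[150:330,170:350] if n=="scene" else im[130:310,270:450]
    cv2.imwrite(f"pics/{n}1.png",cv2.resize(c,None,fx=3.3,fy=3.3,interpolation=cv2.INTER_CUBIC))
```

```text
t 4.1 tcp_f mm [-96.   34.5 158.3] d(tool units) [ 3.93  0.12 -0.1 ] turn units [-0. 36.] force [ 0.2 -0.1  0.1] open 0.642 q [-0.37  0.03  2.03 -0.    1.08 -2.03]
[[ 0.    -0.996 -0.09 ]
 [-0.    -0.09   0.996]
 [-1.    -0.    -0.   ]]
```

View pics/scene1.png

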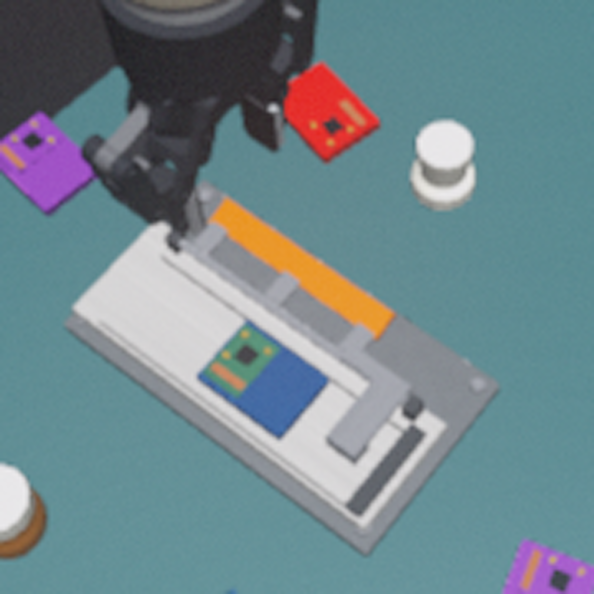

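View pics/top1.png

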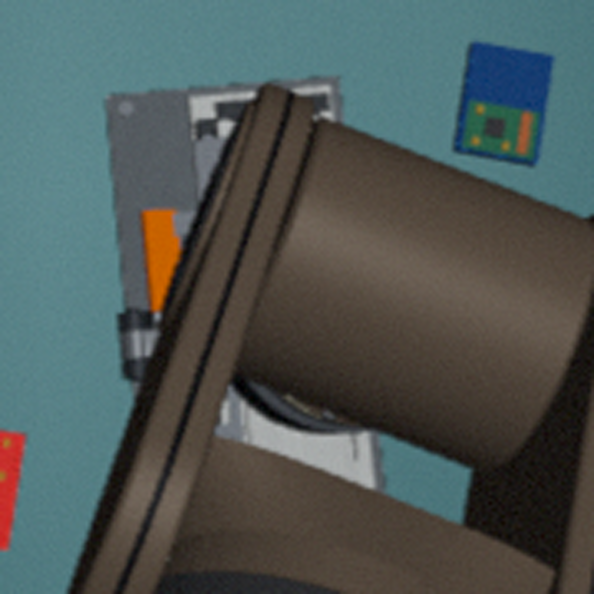

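>>> {"api": "move_arm", "payload": {"commands": [0.8, 0.12, -0.1, 0, 0.8, 0, 0, 0, 0.8, 0, 0, 0, 0.8, 0, 0, 0, 0.4, 0, 0, 0, 0, 0, 0, 0]}}

```text
time: 4.95
eef_pos: [0.5069, -0.0942, 0.0677]
tcp_rot: [-0.522, 0.477, 0.523, 0.477]
contact_force: [-0.1, 0.7, 0.2]
opening: 0.646
```

Run:
```python
from h import *
M,d=rep([-.099,.032,.04])
for n in("scene",):
    im=ctrl.read_camera(n)[:,:,::-1].copy()
    x0,y0,k=170,160,5
    c=cv2.resize(im[160:280,170:310],None,fx=k,fy=k,interpolation=cv2.INTER_CUBIC)
    p=np.array(ctrl.get_state()["eef_pos"])
    for sg in(1,-1):
      for off in(.0275,.042):
       for ex in(-.011,.011):
        for ez,col in((.014,(0,0,255)),(.005,(0,255,0))):
          q=proj(n,p+M@np.array([ez,ex,sg*off]))[0]
          cv2.circle(c,tuple(int(v) for v in (q-[x0,y0]+.4)*k),2,col,-1)
    cv2.imwrite(f"pics/{n}2.png",c)
```

```text
t 4.95 tcp_f mm [-99.4  32.2  67.7] d(tool units) [ 1.11 -0.02 -0.01] turn units [ 1.000e-02 -3.599e+01] force [-0.1  0.7  0.2] open 0.646 q [-0.38  0.16  2.08  0.    0.9  -2.04]
```

View pics/scene2.png

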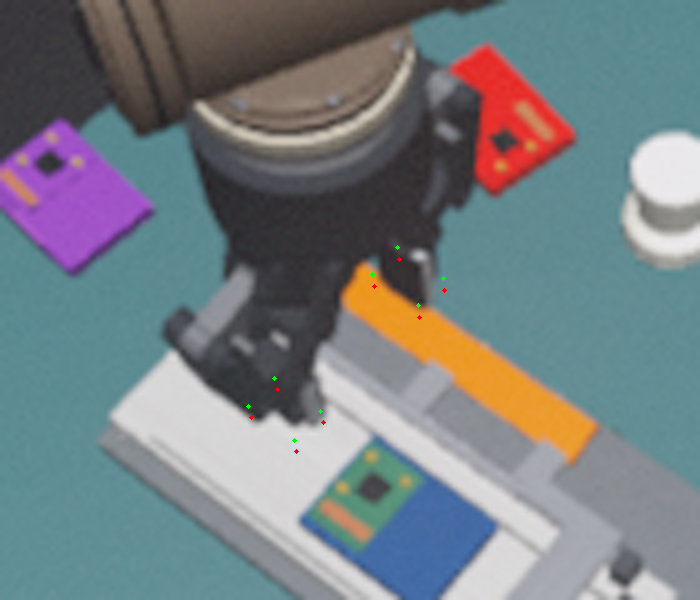

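>>> {"api": "move_arm", "payload": {"commands": [0.4, 0, 0, 0, 0.3, 0, 0, 0, 0, 0, 0, 0]}}

```text
time: 5.38
eef_pos: [0.5064, -0.094, 0.0495]
tcp_rot: [-0.522, 0.477, 0.523, 0.476]
contact_force: [0.1, 0.1, -0.8]
opening: 0.647
```

>>> {"api": "move_arm", "payload": {"commands": [0.2, 0, 0, 0, 0, 0, 0, 0]}}

```text
time: 5.62
eef_pos: [0.5068, -0.0941, 0.0449]
tcp_rot: [-0.522, 0.477, 0.523, 0.476]
contact_force: [-0.4, 0.2, -0.1]
opening: 0.645
```

>>> {"api": "move_arm", "payload": {"commands": [0.1, 0, 0, 0, 0, 0, 0, 0]}}

```text
time: 5.88
eef_pos: [0.5073, -0.0943, 0.0432]
tcp_rot: [0.522, -0.476, -0.522, -0.477]
contact_force: [-0.4, 0.1, 2.1]
opening: 0.641
```

>>> {"api": "move_arm", "payload": {"commands": [0.1, 0, 0, 0, 0, 0, 0, 0]}}

```text
time: 6.12
eef_pos: [0.5074, -0.0942, 0.0405]
tcp_rot: [0.523, -0.476, -0.522, -0.477]
contact_force: [-0.2, 0.8, 3.8]
opening: 0.648
```

>>> {"api": "move_arm", "payload": {"commands": [0.1, 0, 0, 0, 0.1, 0, 0, 0, 0, 0, 0, 0]}}

```text
time: 6.5
eef_pos: [0.5074, -0.0943, 0.0355]
tcp_rot: [0.523, -0.476, -0.522, -0.477]
contact_force: [0.6, 1.8, 4.2]
opening: 0.648
```

Run:
```python
from h import *
M,d=rep([-.099,.032,.0325])
im=ctrl.read_camera("scene")[:,:,::-1]
cv2.imwrite("pics/scene3.png",cv2.resize(im[190:310,190:330],None,fx=5,fy=5,interpolation=cv2.INTER_CUBIC))
```

```text
t 6.5 tcp_f mm [-98.9  32.   35.5] d(tool units) [0.12 0.   0.  ] turn units [ 1.000e-02 -3.599e+01] force [0.6 1.8 4.2] open 0.648 q [-0.38  0.22  2.09  0.    0.83 -2.04]
```

View pics/scene3.png

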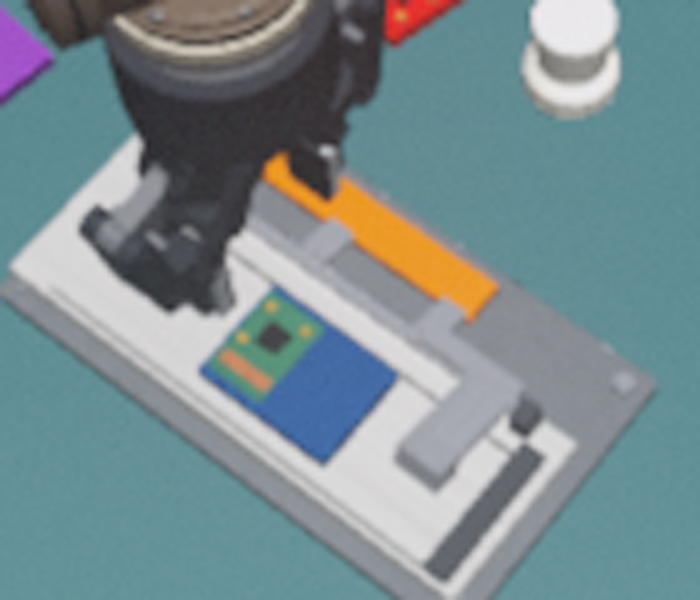

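>>> {"api": "move_arm", "payload": {"commands": [0.1, 0, 0, 0, 0.03, 0, 0, 0, 0, 0, 0, 0, 0, 0, 0, 0]}}

```text
time: 7.05
eef_pos: [0.5075, -0.0947, 0.0327]
tcp_rot: [0.523, -0.477, -0.522, -0.476]
contact_force: [-0.3, -0.2, 6.5]
opening: 0.641
```

Run:
```python
from h import *
for i in range(1): M,d=rep([-.099,.032,.0325])
# predicted nose corners for angle a, shaft y=36 z=29
im=ctrl.read_camera("scene")[:,:,::-1]
x0,y0,k=260,245,10
c=cv2.resize(im[y0:y0+55,x0:x0+60],None,fx=k,fy=k,interpolation=cv2.INTER_CUBIC)
for a,col in((0.2,(0,0,255)),(0.26,(0,255,255)),(0.32,(0,255,0)),(.38,(255,0,0))):
  for x in(0,20):
    for y in (-8,):
      for z in(22,34):
        dy,dz=y-36,z-29
        yy=36+dy*np.cos(a)+dz*np.sin(a); zz=29-dy*np.sin(a)+dz*np.cos(a)
        q=proj("scene",f2w(np.array([x,yy,zz])/1e3,F))[0]
        cv2.circle(c,tuple(int(v) for v in (q-[x0,y0]+.5)*k),3,col,-1)
cv2.imwrite("pics/scene4.png",c)
```

```text
t 7.05 tcp_f mm [-98.8  31.6  32.7] d(tool units) [0.01 0.01 0.02] turn units [ 1.000e-02 -3.599e+01] force [-0.3 -0.2  6.5] open 0.641 q [-0.38  0.23  2.09 -0.    0.82 -2.04]
```

View pics/scene4.png

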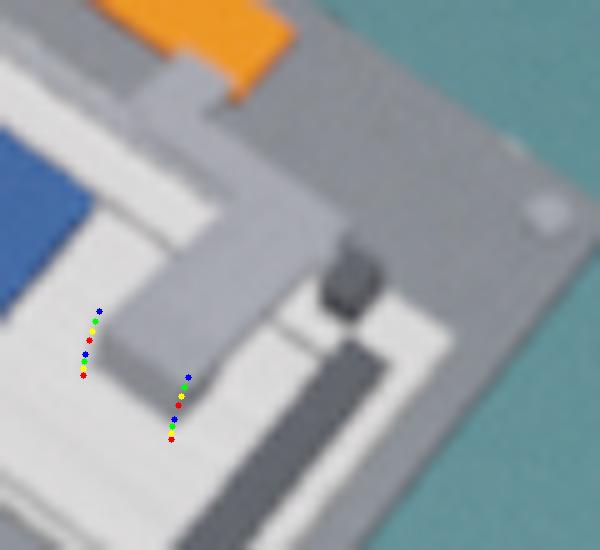

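>>> {"api": "move_arm", "payload": {"commands": [0, -0.14, 0, 0, 0, -0.14, 0, 0, 0, -0.14, 0, 0, 0, -0.14, 0, 0, 0, 0, 0, 0]}}

```text
time: 7.72
eef_pos: [0.5193, -0.0928, 0.0317]
tcp_rot: [-0.521, 0.477, 0.524, 0.475]
contact_force: [-4.7, -0.7, 6.5]
opening: 0.644
```

Run:
```python
from h import *
M,d=rep([-.041,.032,.0325])
im=ctrl.read_camera("scene")[:,:,::-1]
cv2.imwrite("pics/scene5.png",cv2.resize(im[190:310,190:330],None,fx=5,fy=5,interpolation=cv2.INTER_CUBIC))
```

```text
t 7.72 tcp_f mm [-86.9  32.4  31.7] d(tool units) [-0.04 -1.84 -0.02] turn units [ 3.000e-02 -3.597e+01] force [-4.7 -0.7  6.5] open 0.644 q [-0.37  0.25  2.06 -0.    0.83 -2.03]
```

View pics/scene5.png

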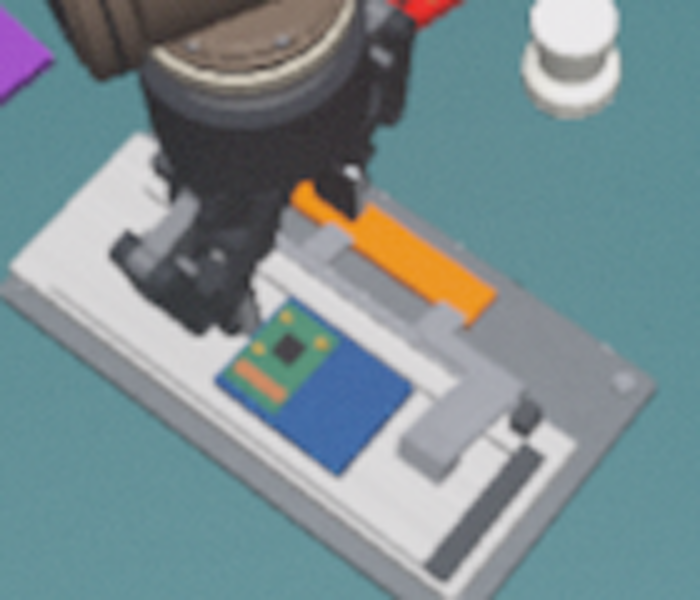

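>>> {"api": "move_arm", "payload": {"commands": [-0.02, -0.14, 0, 0, 0, -0.14, 0, 0, 0, -0.14, 0, 0, 0, -0.14, 0, 0, 0, -0.14, 0, 0, 0, -0.14, 0, 0, 0, -0.14, 0, 0, 0, -0.14, 0, 0, 0, 0, 0, 0]}}

```text
time: 8.9
eef_pos: [0.5472, -0.0902, 0.0321]
tcp_rot: [-0.521, 0.477, 0.524, 0.475]
contact_force: [-3.6, 0.7, 6.0]
opening: 0.646
```

Run:
```python
from h import *
M,d=rep([-.041,.032,.0325])
im=ctrl.read_camera("scene")[:,:,::-1]
cv2.imwrite("pics/scene6.png",cv2.resize(im[190:310,190:330],None,fx=5,fy=5,interpolation=cv2.INTER_CUBIC))
```

```text
t 8.9 tcp_f mm [-58.9  32.4  32.1] d(tool units) [-0.02 -0.71 -0.02] turn units [ 2.000e-02 -3.598e+01] force [-3.6  0.7  6. ] open 0.646 q [-0.35  0.3   1.99 -0.    0.85 -2.01]
```

View pics/scene6.png

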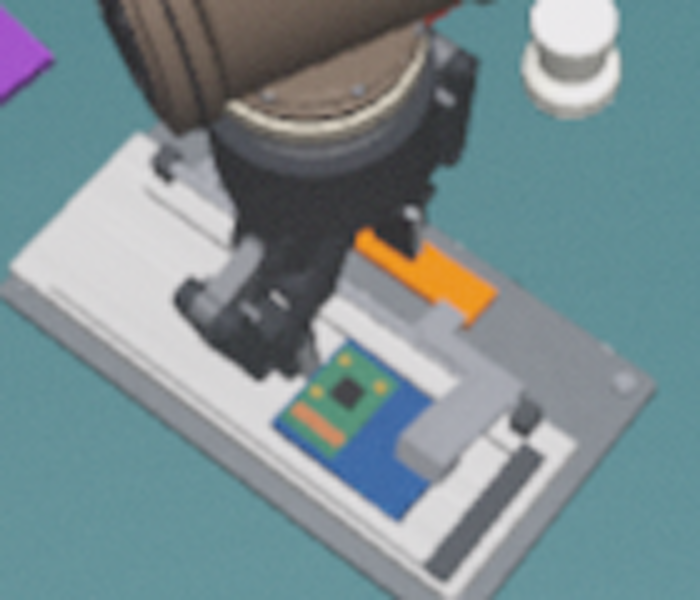

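>>> {"api": "move_arm", "payload": {"commands": [0, -0.12, 0, 0, 0, -0.12, 0, 0, 0, -0.12, 0, 0, 0, -0.12, 0, 0, 0, -0.08, 0, 0, 0, 0, 0, 0]}}

```text
time: 9.7
eef_pos: [0.561, -0.089, 0.0321]
tcp_rot: [-0.521, 0.477, 0.524, 0.475]
contact_force: [-4.5, -0.2, 6.4]
opening: 0.644
```

>>> {"api": "move_arm", "payload": {"commands": [0, -0.06, 0, 0, 0, -0.04, 0, 0, 0, 0, 0, 0]}}

```text
time: 10.07
eef_pos: [0.5631, -0.0888, 0.0321]
tcp_rot: [-0.521, 0.478, 0.524, 0.475]
contact_force: [-4.3, -1.1, 7.3]
opening: 0.642
```

Run:
```python
from h import *
M,d=rep([-.041,.032,.0325])
im=ctrl.read_camera("scene")[:,:,::-1]
cv2.imwrite("pics/scene7.png",cv2.resize(im[230:320,220:325],None,fx=6,fy=6,interpolation=cv2.INTER_CUBIC))
```

```text
t 10.07 tcp_f mm [-42.9  32.4  32.1] d(tool units) [-0.02 -0.08 -0.02] turn units [ 2.000e-02 -3.598e+01] force [-4.3 -1.1  7.3] open 0.642 q [-0.33  0.33  1.96 -0.    0.86 -2.  ]
```

View pics/scene7.png

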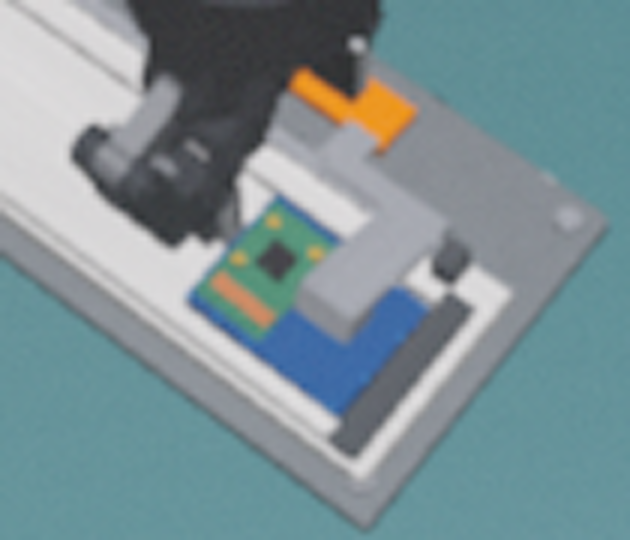

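Nearly home: the front edge at about (340,412)–(430,300) is 1–2 mm from the stop bar. I'll creep on until the force rises.

>>> {"api": "move_arm", "payload": {"commands": [0, -0.06, 0, 0, 0, 0, 0, 0]}}

```text
time: 10.38
eef_pos: [0.5634, -0.0888, 0.032]
tcp_rot: [-0.52, 0.478, 0.525, 0.474]
contact_force: [-8.4, -1.1, 10.1]
opening: 0.645
```

>>> {"api": "move_arm", "payload": {"commands": [0, -0.06, 0, 0, 0, 0, 0, 0]}}

```text
time: 10.62
eef_pos: [0.5636, -0.0888, 0.0319]
tcp_rot: [-0.519, 0.479, 0.526, 0.473]
contact_force: [-13.3, -0.7, 13.1]
opening: 0.641
```

>>> {"api": "move_arm", "payload": {"commands": [0, -0.06, 0, 0, 0, 0, 0, 0]}}

```text
time: 10.88
eef_pos: [0.5638, -0.0888, 0.0318]
tcp_rot: [-0.518, 0.48, 0.527, 0.472]
contact_force: [-17.0, -2.2, 16.5]
opening: 0.647
```

Run:
```python
from h import *
M,d=rep([-.041,.032,.0325])
im=ctrl.read_camera("scene")[:,:,::-1]
cv2.imwrite("pics/scene8.png",cv2.resize(im[250:320,240:325],None,fx=8,fy=8,interpolation=cv2.INTER_CUBIC))
```

```text
t 10.88 tcp_f mm [-42.3  32.4  31.8] d(tool units) [-0.03 -0.05 -0.02] turn units [ 2.000e-02 -3.598e+01] force [-17.   -2.2  16.5] open 0.647 q [-0.33  0.34  1.95 -0.01  0.87 -1.99]
```

View pics/scene8.png

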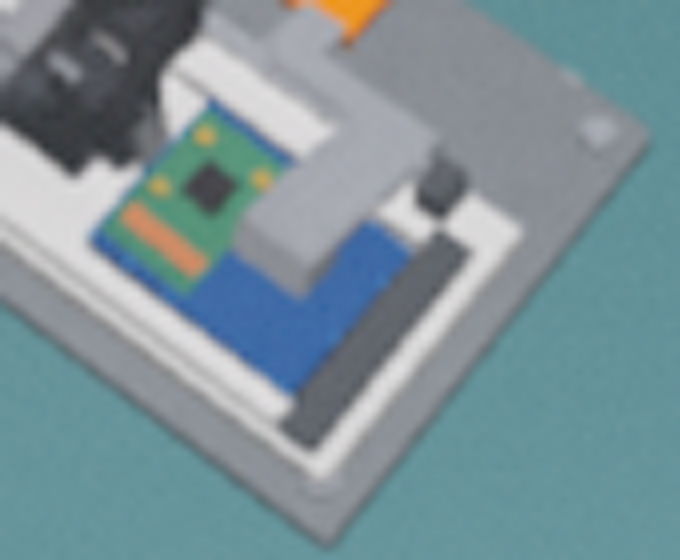

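>>> {"api": "move_arm", "payload": {"commands": [0, 0.06, 0, 0, 0, 0.06, 0, 0, 0, 0.06, 0, 0, 0, 0.1, 0, 0, 0, 0.12, 0, 0, 0, 0, 0, 0]}}

```text
time: 11.68
eef_pos: [0.5614, -0.0896, 0.0337]
tcp_rot: [0.523, -0.476, -0.521, -0.478]
contact_force: [2.1, 1.1, 6.0]
opening: 0.645
```

>>> {"api": "move_arm", "payload": {"commands": [-0.1, 0, 0, 0, -0.1, 0, 0, 0, -0.1, 0, 0, 0, -0.15, 0, 0, 0, -0.2, 0, 0, 0, -0.4, 0, 0, 0, -0.8, 0, 0, 0, -1, 0, 0, 0, -1, 0, 0, 0, -1, 0.5, 0, 0, -1, 1, 0, 0, 0, 1, 0, 0, 0, 1, 0, 0, 0, 0, 0, 0]}}

```text
time: 13.42
eef_pos: [0.472, -0.0974, 0.1801]
tcp_rot: [0.523, -0.477, -0.522, -0.477]
contact_force: [-0.7, 0.2, 0.7]
opening: 0.647
```

Run:
```python
from h import *
M,d=rep([-.041,.032,.0325])
im=ctrl.read_camera("scene")[:,:,::-1]
cv2.imwrite("pics/scene9f.png",im)
cv2.imwrite("pics/scene9.png",cv2.resize(im[200:320,185:325],None,fx=5,fy=5,interpolation=cv2.INTER_CUBIC))
```

```text
t 13.43 tcp_f mm [-134.4   32.2  180.1] d(tool units) [ 5.91 -3.73 -0.  ] turn units [-0. 36.] force [-0.7  0.2  0.7] open 0.647 q [-0.41 -0.08  2.1  -0.    1.12 -2.08]
```

View pics/scene9.png

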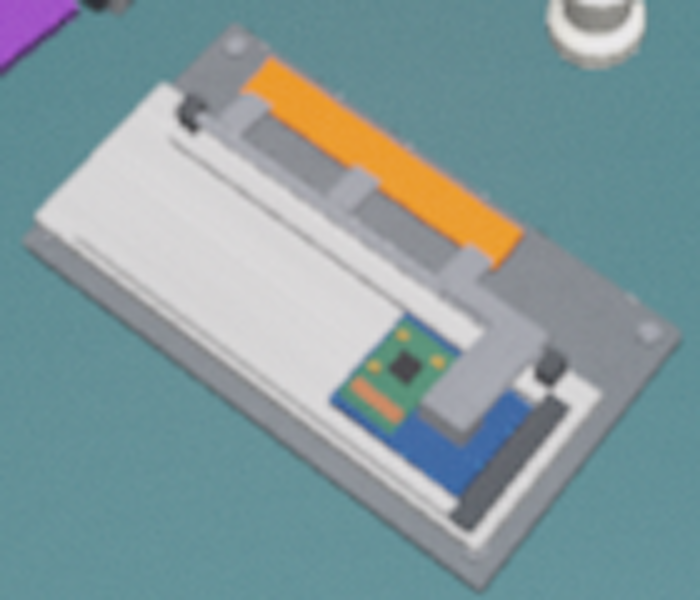

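View pics/scene9f.png

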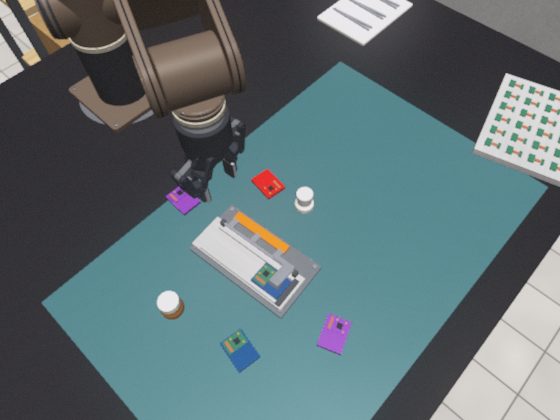

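Run:
```python
from plant import ctrl
print(ctrl.sign_off())
```

```text
the job is handed in; nothing more can be done
None
```

The blue carrier is home against the end stop, the clip has closed onto it, and the job was handed in at 13.4 s.

- **Press and push:** One fingertip held the orange pad down at about 6.5 N, close to its level position, with the nose visibly lifted. The other fingertip pushed the carrier about 50 mm along the channel under the nose. Near the end the tool stopped advancing and the push force rose from about 4 N to 17 N, which I took as contact with the stop.
- **Release:** I backed off a few millimetres with the pad still down, then lifted clear.
- **Last checks:** The final picture shows no gap between carrier and stop, and the nose down on the carrier. The gripper is well away, with about 0 N at the tool. The spare carrier, loupe, jar and look-alikes are where they were.
- **Disagreement:** The tool stopped about 1.3 mm short of the home position I had worked out from the images. That is within the camera calibration and my fit, and I took the stalled tool and rising force as the better evidence.

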